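Point a leak tester into the mouth of an electrode's copper tube

ROBOT

A 6-joint arm with a two-finger parallel gripper is mounted at the origin on a cart in front of the work surface, level with it; the furniture and walls round the work are solid. World frame = base frame: x ahead of the robot, y to its left, z up, the work surface at z = 0. Lengths are in m, angles in rad, forces in N, time in s.
With the tool pointing down it reaches from about 0.3 to 0.875 m from the base axis. Payload 6.4 kg.
Tool frame: the origin (TCP) lies midway between the tips of the shut fingers; the grasp point (between the pads) lies 19 mm behind it; z points along the fingers, y is the line along which they close (so a half turn about z gives the same grasp; the last joint's range is limited). The gripper opens to 88 mm and grips with 3 to 60 N. Pads are 18 mm wide; open, the fingers measure 123 mm over their backs; the gripper's body (75 mm by 187 mm) begins 45 mm behind the grasp point.
Start: joints at [-1.54, 0.181, 1.607, -0, 1.354, -0.206], TCP at [0.135, -0.559, 0.239] pointing down, gripper open.
Joint ranges: [-2.99, 2.99], [-0.89, 2.07], [0.3, 2.58], [-1.14, 4.28], [0, 2.63], [-3.12, 3.12]. Speed limits (rad/s): [2.57, 2.57, 3.01, 3.14, 3.14, 3.14].

INTERFACE

Orientations are given as a 3x3 rotation matrix whose columns are the frame's x, y, z axes.
In Python, from bench import bot gives the robot as it stands.
- The arm moves only by the tool move_arm, never from a script. Its argument "motion" is a list of rows, each an object with "linear": the shift along the tool's x, y, z each as a share of 400 mm, from -1 to 1, a list of three; "angular": the turn, a rotation vector about the tool's x, y, z each as a share of pi rad, from -1 to 1, a list of three; "fingers": the closure, from -1 (fully open) to 1 (shut). In form: [{"linear": [tx, ty, tz], "angular": [wx, wy, wz], "fingers": fingers}, ...]. A call has 1 to 20 rows; each row shifts and turns the commanded pose from where the row before left it, along the tool's axes as they then stand; what a row does not reach is not made up. A row lasts 1/12 s, in which the tool goes at most 41.7 mm and 7.16 degrees, less where a joint would pass 70% of its speed; a pose out of reach is approached as far as the arm can. A call with a number of a shift or a turn outside -1 to 1 is refused whole. A call with a gripper value outside its range is refused whole. The fingers move at their own pace and stop on an object; "squeeze" is the grip in N (left out, the last holds). Time passes only in rows, so rows that do not move let the fingers close. It gives the time, the measured TCP pose, the force, the opening and the grip force at its end, in the units of the state.
- bot.get_obs(): the state, without advancing time (a new reading comes with each control period).
- bot.camera(name): name is "side" or "top" or "wrist"; returns a dict with "frame" (480x640x3 uint8, blue, green, red), "range_z" (480x640 float32, m along the optical axis (not along the pixel's ray), 0 where there is no reading), "K" (3x3 intrinsics, pixels), "eye" and "orientation" of the camera in the world. Camera axes: x right, y down, z forward; pixel columns grow to the right and rows downward; lengths in m; the calibration is good to about 2 mm. A picture is of the moment at which its call begins.
- bot.close_job(): hands the job in; it is judged then, once.
The state is a dict: "clock": time; "q": joint angles; "joint_vel": joint speeds; "tau": joint torques, N m; "position": TCP position; "orientation": TCP orientation; "force": force on the tool from outside, world axes, zero at the start; "moment": the same for the moment, N m; "finger_gap": finger opening in m; "finger_force": force on a finger pad.
Only numpy, scipy, OpenCV 4.12 (cv2) and the standard library are available. Lean on these libraries where they do the work, as an engineer would, in place of code of your own. Each camera call takes 0.05 s, during which the arm holds its last target. There are 200 camera calls.

TASK

Take the leak tester out of its charging dock and lay it down on the rubber mat so that you can take it again by its orange handle. Then, holding it by the orange handle only, point its clear nose straight into the open mouth of the copper tube of the electrode assembly on the bare bench (not the one on the towel), level and on the tube's centre line with the tip about 25 mm in front of the mouth, and hold it still there for two seconds. Finally lay it back on the mat and let go; never touch the electrode assembly with it or shift the assembly.

Things in the scene. Friction and masses are not known exactly. Their poses are not given: they have to be found in the camera images.
- leak_tester: hand-held leak tester, a straight round-edged wand 136 mm long, 28 mm wide and 29 mm high where it is gripped (33 x 34 mm over all), 0.17 kg: orange handle half towards its own -y, clear nose half towards +y; the change lies at about y = +5 mm, the weight is centred at its origin. Origin: middle of its underside, z up. It starts lying level in the dock.
- nose (a point): centre of the tip of the clear nose: 68 mm from the tester's origin along its +y and 16.5 mm above its underside, on its long axis
- handle (a point): point on the tester's long axis inside the orange handle, 30 mm from its origin along -y and 16.5 mm above its underside: where to hold it for aiming
- dock: fixed grey and black charging dock, 66 mm wide (x), 51 mm high, y = -86 to +6 mm, with a channel along y 38 mm wide, floor 15 mm up, open above and at the +y end. The tester's handle lies sunk in it, out of reach of fingers; the nose stands out 62 mm over the bench at the +y end. Origin: on the bench, 15 mm under the tester's start, axes alike; the tester lifts straight out.
- mat: fixed black rubber mat, 200 mm (x) by 170 mm (y), 3 mm thick. Origin: middle of its underside, on the bench.
- electrode: loose electrode assembly on the bare bench (its twin on the white towel behind is fixed and not meant), 102 x 146 x 121 mm, 0.52 kg: a copper tube along its x axis, held in a pale saddle with a ceramic plate on top (underside 92 mm up, 98 mm by 146 mm, with two terminals). The tube's open mouth is at its -x end, 51 mm from the origin. Origin: middle of its underside, on the bench, z up.
- mouth (a point): centre of the copper tube's open mouth, on the tube's axis, 51 mm from the assembly's origin along its -x and 44 mm above the bench; the tube's bore looks along the assembly's -x
Not all that is in view belongs to the job. Leave any red look-alike of the leak_tester alone.

How it is judged:
By the outcome, as a careful person would: the job done as asked, in the order asked, and still so for the second after the job is handed in, with the robot touching nothing.
It also fails if it takes over 72 s, if anything falls off the work surface, if the arm or the gripper's body presses on something with over 40 N, if the wrist force passes 120 N, or if a joint passes its speed limit or range.

## Working session

There is one attempt and no reset: what is moved stays moved. The work goes in short steps, Python scripts to look and compute and a tool call to move; the robot and the scene stay as the last step left them, time stands still between calls to the robot, and variables do not carry over. Pictures are saved under pics/ and viewed, at most 10 in all, crops included, and the job is handed in when it is done.

Besides the shell and the picture viewer there is one more tool, called after "Call:" by a JSON object that holds its "name" and its "arguments". move_arm: Moves the arm, as the interface text tells. Shift numbers are shares of 400 mm and turn numbers shares of pi rad, none past 1 either way. Its arguments: {"type":"object","properties":{"motion":{"type":"array"},"squeeze":{"type":"number"}},"required":["motion"]}

```bash
mkdir -p pics; cat > h.py <<'E'
import numpy as np, cv2
from bench import bot
def pts(c):
    z=c["range_z"];v,u=np.mgrid[0:480,0:640];K=c["K"]
    p=np.stack([(u-K[0,2])/K[0,0]*z,(v-K[1,2])/K[1,1]*z,z],-1)
    return p@np.array(c["orientation"]).T+np.array(c["eye"])
E
python3 - <<'E'
from h import *
for n in ("top","side"):
    c=bot.camera(n); cv2.imwrite(f"pics/{n}0.png",c["frame"]); np.save(f"{n}0.npy",c,allow_pickle=True)
    print(n,c["K"],c["eye"],np.round(c["orientation"],3),(c["range_z"]==0).mean())
print(bot.get_obs())
E
```

```text
top [[466.82334732   0.         318.3553403 ]
 [  0.         466.82334732 242.0290493 ]
 [  0.           0.           1.        ]] [0.42966413 0.1302731  0.9027106 ] [[-0.009 -0.998  0.055]
 [-1.     0.009 -0.011]
 [ 0.01  -0.056 -0.998]] 0.0038736979166666668
side [[488.18932889   0.         313.52578265]
 [  0.         488.18932889 243.08159363]
 [  0.           0.           1.        ]] [ 0.32975953 -0.71677392  0.40786848] [[ 0.981 -0.095  0.168]
 [-0.191 -0.361  0.913]
 [-0.026 -0.928 -0.372]] 0.0037727864583333333
{'clock': 0.1, 'q': array([-1.54029087e+00,  1.81448773e-01,  1.60788581e+00, -3.52880839e-05,
        1.35376417e+00, -2.06275793e-01]), 'joint_vel': array([-0.00067413, -0.00107621, -0.00243672, -0.00169927,  0.00149339,
        0.00050572]), 'tau': array([ 7.64324686e-04, -4.34821415e+01, -3.42694259e+01,  7.04399566e-02,
        3.39639396e-02, -3.70127327e-05]), 'position': array([ 0.13488601, -0.55847805,  0.23792105]), 'orientation': array([[ 9.72096269e-01,  2.34582263e-01, -8.03812225e-05],
       [ 2.34582115e-01, -9.72095144e-01,  1.50434338e-03],
       [ 2.74754077e-04, -1.48122258e-03, -9.99998865e-01]]), 'force': array([-0.46853462,  0.7885085 ,  0.39117589]), 'moment': array([-0.01745986, -0.04370382,  0.02826896]), 'finger_force': 0.0, 'finger_gap': 0.0877828090265191}
```

View pics/top0.png

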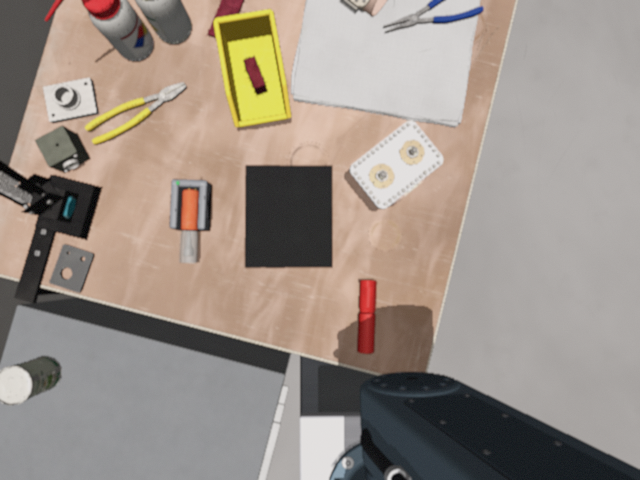

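View pics/side0.png

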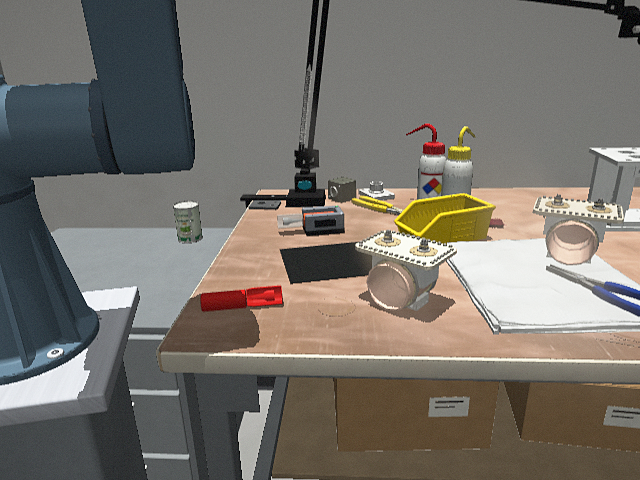

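The top view shows the tester at about (190,220) with its nose toward the robot (image down). The mat is at (289,216), the electrode at (397,165) and the red look-alike at (367,315). In the side view the bench electrode's copper mouth, at about (392,285), faces the camera. The towel twin is at (575,240).

```bash
cat > m.py <<'E'
from h import *
T=np.load("top0.npy",allow_pickle=True).item();S=np.load("side0.npy",allow_pickle=True).item()
P=pts(T);Q=pts(S)
def rect(p,name):
    r=cv2.minAreaRect((p[:,:2]*1000).astype(np.float32)); print(name,len(p),"z med",np.round(np.median(p[:,2]),4),"rect mm",np.round(r[0],1),np.round(r[1],1),round(r[2],1)); return cv2.boxPoints(r)
def big(m):
    n,l,s,_=cv2.connectedComponentsWithStats(m.astype(np.uint8)); return l==1+np.argmax(s[1:,4])
def roi(m,x0,x1,y0,y1):
    o=np.zeros_like(m);o[y0:y1,x0:x1]=m[y0:y1,x0:x1];return o
h=cv2.cvtColor(T["frame"],cv2.COLOR_BGR2HSV)
z=P[...,2]
print("bench z",[np.round(np.median(z[a:a+10,b:b+10]),4) for a,b in((290,200),(140,300),(230,380),(120,200))])
org=big(roi((h[...,1]>180)&(h[...,0]<14)&(h[...,2]>150),165,215,180,240)); rect(P[org],"orange")
tst=big(roi((z>.015)&(z<.08),165,215,170,275)); rect(P[tst],"dock+tester")
nose=big(roi((z>.015)&(z<.08),165,215,238,275)); rect(P[nose],"nose");print("nose z",np.percentile(P[nose][:,2],[5,50,95]))
mat=big(roi((h[...,2]<60),235,345,155,275)); print(rect(P[mat],"mat").round(0).tolist())
pl=big(roi((z>.08)&(z<.125),340,450,110,215)); print(rect(P[pl],"plate").round(1).tolist()); print(np.percentile(P[pl][:,2],[5,50,95,99]))
rd=big(roi((h[...,1]>150)&((h[...,0]<8)|(h[...,0]>172)),345,390,270,360)); rect(P[rd],"red")
# twin-row orange columns for axis
for r in range(190,264,8):
    w=np.where(org[r]|nose[r])[0]
    if len(w): print(r,w.min(),w.max(),P[r,(w.min()+w.max())//2].round(4))
# side: points around mouth
m=np.zeros((480,640),bool);m[240:320,355:450]=1
m&=(Q[...,2]>.005)&(Q[...,2]<.088); p=Q[m];print("side electrode",len(p),p.min(0),p.max(0))
np.save("pm.npy",p)
im=cv2.resize(S["frame"][225:330,345:465],None,fx=4,fy=4,interpolation=cv2.INTER_CUBIC)
b=cv2.resize(T["frame"][105:275,150:460],None,fx=2,fy=2,interpolation=cv2.INTER_CUBIC)
o=np.zeros((420+340,620,3),np.uint8);o[:420,:480]=im;o[420:]=b
cv2.imwrite("pics/crop.png",cv2.resize(o,(489,600)))
E
python3 m.py
```

```text
bench z [np.float64(-0.0), np.float64(-0.0001), np.float64(0.0007), np.float64(-0.0005)]
orange 3 z med 0.0368 rect mm [537.5 347.9] [0.1 3.5] 80.0
dock+tester 2594 z med 0.0447 rect mm [517.9 360.6] [ 69.5 154.1] 87.3
nose 470 z med 0.044 rect mm [464.6 363.1] [33.  47.1] 87.9
nose z [0.03312453 0.04402775 0.04809182]
mat 8361 z med 0.0029 rect mm [528.9 178.9] [163.  197.4] 89.4
[[429.0, 99.0], [627.0, 96.0], [629.0, 259.0], [431.0, 262.0]]
plate 4558 z med 0.1005 rect mm [607.2 -16.5] [100.  145.3] 37.8
[[523.2000122070312, 10.300000190734863], [612.2999877929688, -104.5], [691.2000122070312, -43.20000076293945], [602.0999755859375, 71.5999984741211]]
[0.09762158 0.10051965 0.1052367  0.11699296]
red 1154 z med 0.0282 rect mm [367.   46.5] [188.9  90. ] 27.7
238 180 197 [0.4869 0.3605 0.0444]
246 180 197 [0.4721 0.3603 0.0447]
254 179 197 [0.4574 0.3599 0.0457]
262 179 196 [0.4428 0.3612 0.0476]
side electrode 2801 [ 0.54632445 -0.07853912  0.00501046] [0.794586   0.19346841 0.08461547]
```

View pics/crop.png

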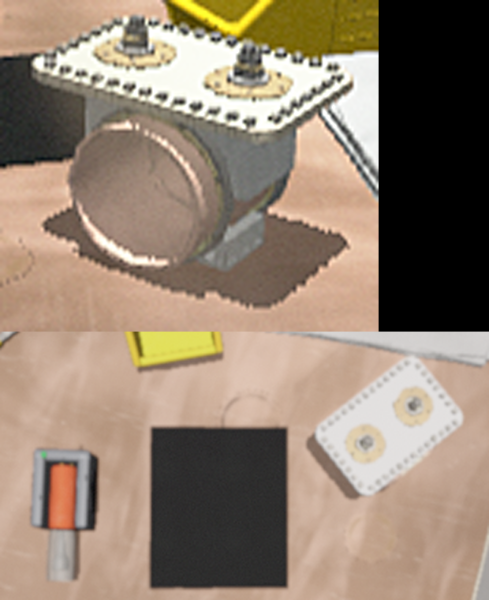

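The crop confirms the bench electrode's bore opens toward the camera (−x, −y). The top view shows a square mat and the wand lying in the dock, nose toward the robot. The plate measures 100 x 145 mm against 98 x 146 given. I'll refine the axes once more and then move.

```bash
cat > m2.py <<'E'
from h import *
T=np.load("top0.npy",allow_pickle=True).item();S=np.load("side0.npy",allow_pickle=True).item()
P=pts(T);Q=pts(S)
h=cv2.cvtColor(T["frame"],cv2.COLOR_BGR2HSV)
reg=np.zeros((480,640),bool);reg[182:235,178:205]=1
print("hsv handle",h[210,190])
org=reg&(h[...,1]>130)&(h[...,0]<14)
def axis(p,n):
    d=p[:,:2]; L=cv2.fitLine(d.astype(np.float32),cv2.DIST_HUBER,0,1e-4,1e-4).ravel(); print(n,len(p),"yaw",np.degrees(np.arctan2(L[1],L[0])).round(2),"mid",L[2:].round(4),"lo",np.percentile(d,2,axis=0).round(4),"hi",np.percentile(d,98,axis=0).round(4),"z",np.median(p[:,2]).round(4))
axis(P[org],"orange")
z=P[...,2];reg2=np.zeros_like(reg);reg2[236:275,170:212]=1
ns=reg2&(z>.03);axis(P[ns],"nose")
e=[]
for r in range(184,262,4):
    w=np.where(z[r,165:215]>.03)[0]+165; e.append((P[r,w.min()+1][:2],P[r,w.max()-1][:2]))
for a,b in e: print(a.round(4),b.round(4),((a+b)/2).round(4))
# mouth from side
yaw=np.radians(37.7);ex=np.array([np.cos(yaw),np.sin(yaw)]);ey=np.array([-ex[1],ex[0]]);c=np.array([.6072,-.0165])
m=np.zeros((480,640),bool);m[240:320,355:430]=1
d=Q[...,:2]-c;a=d@ex;b=d@ey;zz=Q[...,2]
rim=m&(a<-.044)&(a>-.06)&(abs(b)<.05)&(zz>.006)&(zz<.086)
A,B,Z=a[rim],b[rim],zz[rim];print("rim",rim.sum(),"a",np.percentile(A,[2,50,98]).round(4),"b",np.percentile(B,[2,98]).round(4),"z",np.percentile(Z,[2,98]).round(4))
(x,y),r=cv2.minEnclosingCircle(np.c_[B,Z].astype(np.float32)*1000);print("circle",x,y,r)
M=np.c_[np.ones_like(B),B,Z];print("plane a=",np.linalg.lstsq(M,A,rcond=None)[0].round(4))
ins=m&(a>-.04)&(abs(b)<.02)&(abs(zz-.044)<.02);print("inside depth a",np.percentile(a[ins],[5,50,95]))
top=P[105:215,340:450].reshape(-1,3);top=top[(top[:,2]>.094)&(top[:,2]<.106)]
r=cv2.minAreaRect((top[:,:2]*1000).astype(np.float32));print("plate",r)
E
python3 m2.py
```

```text
hsv handle [  9 157 224]
orange 666 yaw -0.88 mid [0.5378 0.3595] lo [0.5037 0.3462] hi [0.5804 0.3799] z 0.0423
nose 497 yaw -2.31 mid [0.4597 0.358 ] lo [0.441  0.3469] hi [0.4906 0.3775] z 0.0441
[0.5857 0.3882] [0.5872 0.3248] [0.5864 0.3565]
[0.5787 0.3888] [0.579  0.3258] [0.5789 0.3573]
[0.5711 0.3884] [0.5724 0.3269] [0.5718 0.3576]
[0.5636 0.3882] [0.5649 0.325 ] [0.5643 0.3566]
[0.5566 0.3889] [0.5578 0.3255] [0.5572 0.3572]
[0.5491 0.3903] [0.5502 0.3253] [0.5497 0.3578]
[0.5419 0.3906] [0.5426 0.3268] [0.5422 0.3587]
[0.5342 0.3896] [0.5354 0.3273] [0.5348 0.3585]
[0.527 0.39 ] [0.5278 0.3271] [0.5274 0.3585]
[0.5194 0.3892] [0.5203 0.3286] [0.5198 0.3589]
[0.5121 0.3909] [0.5128 0.3285] [0.5124 0.3597]
[0.5051 0.3902] [0.5055 0.3287] [0.5053 0.3595]
[0.4981 0.3718] [0.4985 0.3482] [0.4983 0.36  ]
[0.4908 0.3738] [0.4909 0.3476] [0.4909 0.3607]
[0.4834 0.3738] [0.4837 0.3484] [0.4836 0.3611]
[0.4761 0.3739] [0.4762 0.3479] [0.4761 0.3609]
[0.4686 0.3732] [0.4687 0.3475] [0.4686 0.3604]
[0.4613 0.3755] [0.4613 0.3478] [0.4613 0.3616]
[0.454 0.376] [0.4546 0.3274] [0.4543 0
[... 425 characters left out ...]
                                                      ~~~~~~~~~~~~~^^^^^^^^^^^^^^^^^^
    return _quantile_unchecked(
        a, q, axis, out, overwrite_input, method, keepdims, weights)
    return _ureduce(a,
                    func=_quantile_ureduce_func,
    ...<5 lines>...
                    overwrite_input=overwrite_input,
                    method=method)
    r = func(a, **kwargs)
    result = _quantile(arr,
                       quantiles=q,
    ...<2 lines>...
                       out=out,
                       weights=wgt)
    slices_having_nans = np.isnan(arr[-1, ...])
                                  ~~~^^^^^^^^^
IndexError: index -1 is out of bounds for axis 0 with size 0
```

Call:
{"name": "move_arm", "arguments": {"motion": [{"linear": [0.0838, -0.0512, 0], "angular": [0, 0, 0], "fingers": -1}, {"linear": [0.0838, -0.0512, 0], "angular": [0, 0, 0], "fingers": -1}, {"linear": [0.0838, -0.0512, 0], "angular": [0, 0, 0], "fingers": -1}, {"linear": [0.0838, -0.0512, 0], "angular": [0, 0, 0], "fingers": -1}, {"linear": [0.0838, -0.0512, 0], "angular": [0, 0, 0], "fingers": -1}, {"linear": [0.0838, -0.0512, 0], "angular": [0, 0, 0], "fingers": -1}, {"linear": [0.0838, -0.0512, 0], "angular": [0, 0, 0], "fingers": -1}, {"linear": [0.0838, -0.0512, 0], "angular": [0, 0, 0], "fingers": -1}, {"linear": [0.0838, -0.0512, 0], "angular": [0, 0, 0], "fingers": -1}, {"linear": [0, 0, 0], "angular": [0, 0, -0.038], "fingers": -1}, {"linear": [0, 0, 0], "angular": [0, 0, -0.038], "fingers": -1}, {"linear": [0, 0, 0], "angular": [0, 0, -0.038], "fingers": -1}, {"linear": [0, 0, 0], "angular": [0, 0, -0.038], "fingers": -1}, {"linear": [0, 0, 0], "angular": [0, 0, -0.038], "fingers": -1}, {"linear": [0, 0, 0], "angular": [0, 0, -0.038], "fingers": -1}]}}

```text
clock: 1.35
position: [0.3848, -0.3087, 0.2383]
orientation: [[0.574, 0.819, -0.001], [0.819, -0.574, 0.001], [0.0, -0.001, -1.0]]
force: [-0.3, 0.0, -0.0]
finger_gap: 0.0884
finger_force: 0.0
```

Call:
{"name": "move_arm", "arguments": {"motion": [{"linear": [0, 0, 0], "angular": [0, 0, -0.038], "fingers": -1}, {"linear": [0, 0, 0], "angular": [0, 0, -0.038], "fingers": -1}, {"linear": [0, 0, 0], "angular": [0, 0, -0.038], "fingers": -1}, {"linear": [0, 0, 0], "angular": [0, 0, -0.038], "fingers": -1}, {"linear": [0, 0, 0], "angular": [0, 0, -0.038], "fingers": -1}, {"linear": [0, 0, 0], "angular": [0, 0, -0.038], "fingers": -1}, {"linear": [0, 0, 0], "angular": [0, 0, -0.038], "fingers": -1}, {"linear": [0, 0, 0], "angular": [0, 0, -0.038], "fingers": -1}, {"linear": [0, 0, 0], "angular": [0, 0, -0.038], "fingers": -1}, {"linear": [0, 0, 0], "angular": [0, 0, -0.038], "fingers": -1}, {"linear": [0, 0, 0], "angular": [0, 0, -0.038], "fingers": -1}, {"linear": [0, 0, 0], "angular": [0, 0, -0.038], "fingers": -1}, {"linear": [0, 0, 0], "angular": [0, 0, -0.038], "fingers": -1}, {"linear": [0, 0, 0], "angular": [0, 0, -0.038], "fingers": -1}, {"linear": [0, 0, 0], "angular": [0, 0, -0.038], "fingers": -1}, {"linear": [0, 0, 0], "angular": [0, 0, -0.038], "fingers": -1}, {"linear": [0, 0, 0], "angular": [0, 0, -0.038], "fingers": -1}, {"linear": [0, 0, 0], "angular": [0, 0, -0.038], "fingers": -1}]}}

```text
clock: 2.85
position: [0.3847, -0.3088, 0.2383]
orientation: [[-0.999, 0.034, -0.001], [0.034, 0.999, 0.001], [0.001, 0.001, -1.0]]
force: [0.8, -0.6, 1.3]
finger_gap: 0.0875
finger_force: 0.0
```

Call:
{"name": "move_arm", "arguments": {"motion": [{"linear": [-0.011, 0.0933, 0], "angular": [0, 0, 0], "fingers": -1}, {"linear": [-0.011, 0.0933, 0], "angular": [0, 0, 0], "fingers": -1}, {"linear": [-0.011, 0.0933, 0], "angular": [0, 0, 0], "fingers": -1}, {"linear": [-0.011, 0.0933, 0], "angular": [0, 0, 0], "fingers": -1}, {"linear": [-0.011, 0.0933, 0], "angular": [0, 0, 0], "fingers": -1}, {"linear": [-0.011, 0.0933, 0], "angular": [0, 0, 0], "fingers": -1}, {"linear": [-0.011, 0.0933, 0], "angular": [0, 0, 0], "fingers": -1}, {"linear": [-0.011, 0.0933, 0], "angular": [0, 0, 0], "fingers": -1}, {"linear": [-0.011, 0.0933, 0], "angular": [0, 0, 0], "fingers": -1}, {"linear": [-0.011, 0.0933, 0], "angular": [0, 0, 0], "fingers": -1}, {"linear": [-0.011, 0.0933, 0], "angular": [0, 0, 0], "fingers": -1}, {"linear": [-0.011, 0.0933, 0], "angular": [0, 0, 0], "fingers": -1}, {"linear": [-0.011, 0.0933, 0], "angular": [0, 0, 0], "fingers": -1}, {"linear": [-0.011, 0.0933, 0], "angular": [0, 0, 0], "fingers": -1}, {"linear": [-0.011, 0.0933, 0], "angular": [0, 0, 0], "fingers": -1}, {"linear": [-0.011, 0.0933, 0], "angular": [0, 0, 0], "fingers": -1}, {"linear": [-0.011, 0.0933, 0], "angular": [0, 0, 0], "fingers": -1}, {"linear": [-0.011, 0.0933, 0], "angular": [0, 0, 0], "fingers": -1}]}}

```text
clock: 4.35
position: [0.4903, 0.361, 0.2382]
orientation: [[-0.999, 0.039, -0.001], [0.039, 0.999, -0.0], [0.001, -0.0, -1.0]]
force: [0.8, 0.3, 1.1]
finger_gap: 0.0878
finger_force: 0.0
```

```bash
python3 - <<'E'
from h import *
c=bot.camera("wrist");cv2.imwrite("pics/w1.png",c["frame"]);P=pts(c)
print(bot.get_obs()["position"],np.round(c["eye"],3),np.round(c["orientation"],2))
z=P[...,2];X=P[...,0];Y=P[...,1]
n=(z>.03)&(z<.055)&(X<.49)&(X>.42)&(abs(Y-.36)<.025)
p=P[n]
for x in np.arange(.436,.492,.006):
    s=p[abs(p[:,0]-x)<.003]
    if len(s)>5:print(x.round(3),s[:,1].min().round(4),s[:,1].max().round(4),((s[:,1].min()+s[:,1].max())/2).round(4),s[:,2].max().round(4))
print("tip x",np.percentile(p[:,0],1))
S=np.load("side0.npy",allow_pickle=True).item();Q=pts(S)
ex=np.array([np.cos(.658),np.sin(.658)])
for u,v in((375,285),(385,275),(390,285),(400,290),(405,270)):
    d=Q[v,u,:2]-[.6072,-.0165];print(u,v,S["range_z"][v,u],(d@ex).round(4),(d@[-ex[1],ex[0]]).round(4),Q[v,u,2].round(4))
E
```

```text
[0.49038366 0.36642608 0.23777906] [0.413 0.363 0.384] [[ 0.04  0.95  0.3 ]
 [ 1.   -0.04 -0.01]
 [-0.    0.3  -0.95]]
0.442 0.347 0.379 0.363 0.0474
0.448 0.3468 0.3789 0.3629 0.0487
0.454 0.3464 0.3788 0.3626 0.0479
0.46 0.3462 0.3786 0.3624 0.0486
0.466 0.3468 0.3785 0.3627 0.0478
0.472 0.3465 0.3784 0.3625 0.0484
0.478 0.3462 0.3783 0.3622 0.0481
0.484 0.346 0.3782 0.3621 0.0485
0.49 0.3458 0.3769 0.3613 0.0477
tip x 0.44346906425663746
375 285 0.8291562 -0.0271 0.0349 0.0304
385 275 0.848044 0.0036 0.0353 0.0375
390 285 0.8500132 0.0057 0.0258 0.0202
400 290 0.8532702 0.0172 0.0123 0.0102
405 270 0.77534515 -0.0289 -0.0227 0.0758
```

View pics/w1.png

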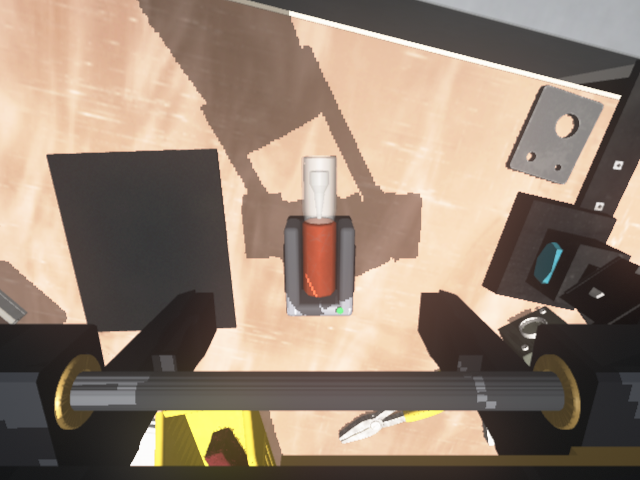

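The wrist view shows the tester at (320,225), centred between the open fingers at x≈215 and x≈420. The nose points up the image and the dock lies around the handle. The side depth shows a hollow bore, so this is the open mouth.

Call:
{"name": "move_arm", "arguments": {"motion": [{"linear": [0, 0, 0], "angular": [0, 0, 0], "fingers": -1}, {"linear": [0, 0, 0], "angular": [0, 0, 0], "fingers": -1}, {"linear": [0, 0, 0], "angular": [0, 0, 0], "fingers": -1}, {"linear": [0, 0, 0], "angular": [0, 0, 0], "fingers": -1}]}}

```text
clock: 4.73
position: [0.4907, 0.3578, 0.2387]
orientation: [[-0.999, 0.041, -0.0], [0.041, 0.999, -0.0], [0.0, -0.0, -1.0]]
force: [0.2, 1.1, 0.8]
finger_gap: 0.0881
finger_force: 0.0
```

Call:
{"name": "move_arm", "arguments": {"motion": [{"linear": [0.0096, 0.008, 0.04], "angular": [0, 0, 0], "fingers": -1}, {"linear": [0, 0, 0.07], "angular": [0, 0, 0], "fingers": -1}, {"linear": [0, 0, 0.07], "angular": [0, 0, 0], "fingers": -1}, {"linear": [0, 0, 0.07], "angular": [0, 0, 0], "fingers": -1}, {"linear": [0, 0, 0.07], "angular": [0, 0, 0], "fingers": -1}, {"linear": [0, 0, 0.05], "angular": [0, 0, 0], "fingers": -1}, {"linear": [0, 0, 0], "angular": [0, 0, 0], "fingers": -1}, {"linear": [0, 0, 0], "angular": [0, 0, 0], "fingers": -1}]}}

```text
clock: 5.4
position: [0.4866, 0.3611, 0.0903]
orientation: [[-0.999, 0.041, -0.002], [0.041, 0.999, -0.001], [0.002, -0.001, -1.0]]
force: [-0.3, 0.1, 0.6]
finger_gap: 0.088
finger_force: 0.0
```

Call:
{"name": "move_arm", "arguments": {"motion": [{"linear": [0, 0, 0.06], "angular": [0, 0, 0], "fingers": -1}, {"linear": [0, 0, 0.06], "angular": [0, 0, 0], "fingers": -1}, {"linear": [0, 0, 0.045], "angular": [0, 0, 0], "fingers": -1}, {"linear": [0, 0, 0.029], "angular": [0, 0, 0], "fingers": -1}, {"linear": [0, 0, 0], "angular": [0, 0, 0], "fingers": -1}, {"linear": [0, 0, 0], "angular": [0, 0, 0], "fingers": 1}, {"linear": [0, 0, 0], "angular": [0, 0, 0], "fingers": 1}, {"linear": [0, 0, 0], "angular": [0, 0, 0], "fingers": 1}, {"linear": [0, 0, 0], "angular": [0, 0, 0], "fingers": 1}, {"linear": [0, 0, 0], "angular": [0, 0, 0], "fingers": 1}, {"linear": [0, 0, 0], "angular": [0, 0, 0], "fingers": 1}, {"linear": [0, 0, 0], "angular": [0, 0, 0], "fingers": 1}, {"linear": [0, 0, 0], "angular": [0, 0, 0], "fingers": 1}], "squeeze": 30}}

```text
clock: 6.48
position: [0.487, 0.3625, 0.0132]
orientation: [[-0.999, 0.04, 0.0], [0.04, 0.999, 0.0], [-0.0, 0.0, -1.0]]
force: [0.0, 0.3, -0.2]
finger_gap: 0.0367
finger_force: 0.0
```

Call:
{"name": "move_arm", "arguments": {"motion": [{"linear": [0, 0, 0], "angular": [0, 0, 0], "fingers": 1}, {"linear": [0, 0, 0], "angular": [0, 0, 0], "fingers": 1}, {"linear": [0, 0, 0], "angular": [0, 0, 0], "fingers": 1}, {"linear": [0, 0, 0], "angular": [0, 0, 0], "fingers": 1}, {"linear": [0, 0, 0], "angular": [0, 0, 0], "fingers": 1}]}}

```text
clock: 6.9
position: [0.487, 0.3624, 0.0131]
orientation: [[-0.999, 0.04, -0.0], [0.04, 0.999, 0.0], [0.0, 0.0, -1.0]]
force: [-1.0, 0.7, -0.1]
finger_gap: 0.0287
finger_force: 30.0
```

Call:
{"name": "move_arm", "arguments": {"motion": [{"linear": [0, 0, -0.015], "angular": [0, 0, 0], "fingers": 1}, {"linear": [0, 0, -0.02], "angular": [0, 0, 0], "fingers": 1}, {"linear": [0, 0, -0.02], "angular": [0, 0, 0], "fingers": 1}, {"linear": [0, 0, -0.03], "angular": [0, 0, 0], "fingers": 1}, {"linear": [0, 0, -0.04], "angular": [0, 0, 0], "fingers": 1}, {"linear": [0, 0, -0.05], "angular": [0, 0, 0], "fingers": 1}, {"linear": [0, 0, -0.05], "angular": [0, 0, 0], "fingers": 1}, {"linear": [0, 0, -0.025], "angular": [0, 0, 0], "fingers": 1}, {"linear": [0, 0, 0], "angular": [0, 0, 0], "fingers": 1}, {"linear": [0, 0, 0], "angular": [0, 0, 0], "fingers": 1}]}}

```text
clock: 7.73
position: [0.4874, 0.3626, 0.1139]
orientation: [[-0.999, 0.04, 0.002], [0.04, 0.999, 0.001], [-0.002, 0.001, -1.0]]
force: [-1.3, -0.1, -1.0]
finger_gap: 0.0286
finger_force: 30.0
```

```bash
python3 - <<'E'
from h import *
c=bot.camera("side");cv2.imwrite("pics/s1.png",cv2.resize(c["frame"][120:280,220:400],None,fx=3,fy=3,interpolation=cv2.INTER_CUBIC))
o=bot.get_obs();print(o["position"],o["force"],o["moment"])
P=pts(c);h=cv2.cvtColor(c["frame"],cv2.COLOR_BGR2HSV)
m=(h[...,1]>130)&(h[...,0]<14)&(P[...,2]>.06)&(abs(P[...,1]-.36)<.05)&(P[...,0]<.62);p=P[m];print(len(p))
for x in np.arange(.505,.59,.01):
    s=p[abs(p[:,0]-x)<.005]
    if len(s)>3:print(x.round(3),s[:,2].min().round(4),s[:,2].max().round(4),s[:,1].mean().round(4))
E
```

```text
[0.48660147 0.3622073  0.11271221] [ 0.52667531 -1.04876046 -1.40254628] [ 0.09896292 -0.09760941 -0.02810141]
430
0.505 0.118 0.145 0.351
0.515 0.118 0.1452 0.3502
0.525 0.118 0.1452 0.35
0.535 0.1174 0.1462 0.3496
0.545 0.1188 0.1459 0.3498
0.555 0.1176 0.145 0.3486
0.565 0.1178 0.146 0.3489
0.575 0.1196 0.1456 0.3491
```

View pics/s1.png

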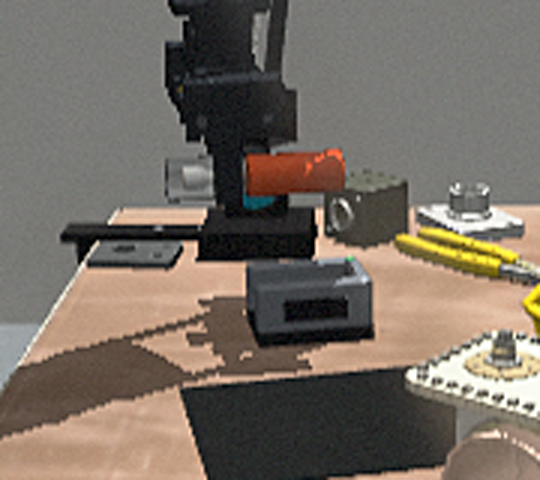

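The tester is held level, with the handle at crop (295,170). At this grip the fingertips would sit 2.5 mm below its underside and strike the mat. I'll set it back in the dock and re-grip it 6 mm higher.

Call:
{"name": "move_arm", "arguments": {"motion": [{"linear": [0, 0, 0.05], "angular": [0, 0, 0], "fingers": 1}, {"linear": [0, 0, 0.05], "angular": [0, 0, 0], "fingers": 1}, {"linear": [0, 0, 0.05], "angular": [0, 0, 0], "fingers": 1}, {"linear": [0, 0, 0.04], "angular": [0, 0, 0], "fingers": 1}, {"linear": [0, 0, 0.03], "angular": [0, 0, 0], "fingers": 1}, {"linear": [0, 0, 0.02], "angular": [0, 0, 0], "fingers": 1}, {"linear": [0, 0, 0.01], "angular": [0, 0, 0], "fingers": 1}, {"linear": [0, 0, 0], "angular": [0, 0, 0], "fingers": 1}, {"linear": [0, 0, 0], "angular": [0, 0, 0], "fingers": -0.1}, {"linear": [0, 0, 0], "angular": [0, 0, 0], "fingers": -0.1}, {"linear": [0, 0, 0], "angular": [0, 0, 0], "fingers": -0.1}, {"linear": [0, 0, -0.016], "angular": [0, 0, 0], "fingers": -0.1}, {"linear": [0, 0, 0], "angular": [0, 0, 0], "fingers": -0.1}, {"linear": [0, 0, 0], "angular": [0, 0, 0], "fingers": 1}, {"linear": [0, 0, 0], "angular": [0, 0, 0], "fingers": 1}, {"linear": [0, 0, 0], "angular": [0, 0, 0], "fingers": 1}, {"linear": [0, 0, 0], "angular": [0, 0, 0], "fingers": 1}, {"linear": [0, 0, 0], "angular": [0, 0, 0], "fingers": 1}, {"linear": [0, 0, 0], "angular": [0, 0, 0], "fingers": 1}]}}

```text
clock: 9.37
position: [0.487, 0.3624, 0.0195]
orientation: [[-0.999, 0.04, -0.0], [0.04, 0.999, -0.0], [0.0, -0.0, -1.0]]
force: [-0.5, 0.1, 1.4]
finger_gap: 0.029
finger_force: 30.0
```

Call:
{"name": "move_arm", "arguments": {"motion": [{"linear": [0, 0, -0.02], "angular": [0, 0, 0], "fingers": 1}, {"linear": [0, 0, -0.03], "angular": [0, 0, 0], "fingers": 1}, {"linear": [0, 0, -0.05], "angular": [0, 0, 0], "fingers": 1}, {"linear": [0, 0, -0.05], "angular": [0, 0, 0], "fingers": 1}, {"linear": [0, 0, -0.05], "angular": [0, 0, 0], "fingers": 1}, {"linear": [0, 0, 0], "angular": [0, 0, 0], "fingers": 1}, {"linear": [-0.005, -0.05, 0], "angular": [0, 0, 0], "fingers": 1}, {"linear": [-0.005, -0.05, 0], "angular": [0, 0, 0], "fingers": 1}, {"linear": [-0.005, -0.06, 0], "angular": [0, 0, 0], "fingers": 1}, {"linear": [-0.006, -0.06, 0], "angular": [0, 0, 0], "fingers": 1}, {"linear": [-0.006, -0.06, 0], "angular": [0, 0, 0], "fingers": 1}, {"linear": [-0.005, -0.06, 0], "angular": [0, 0, 0], "fingers": 1}, {"linear": [-0.005, -0.045, 0], "angular": [0, 0, 0], "fingers": 1}, {"linear": [-0.005, -0.03, 0], "angular": [0, 0, 0], "fingers": 1}, {"linear": [0, 0, 0.05], "angular": [0, 0, 0], "fingers": 1}, {"linear": [0, 0, 0.05], "angular": [0, 0, 0], "fingers": 1}, {"linear": [0, 0, 0.05], "angular": [0, 0, 0], "fingers": 1}, {"linear": [0, 0, 0.03], "angular": [0, 0, 0], "fingers": 1}, {"linear": [0, 0, 0], "angular": [0, 0, 0], "fingers": 1}, {"linear": [0, 0, 0], "angular": [0, 0, 0], "fingers": 1}]}}

```text
clock: 11.03
position: [0.4967, 0.196, 0.027]
orientation: [[-0.999, 0.039, -0.002], [0.039, 0.999, -0.0], [0.002, -0.0, -1.0]]
force: [-0.5, -0.1, -1.6]
finger_gap: 0.0287
finger_force: 30.0
```

Call:
{"name": "move_arm", "arguments": {"motion": [{"linear": [0, 0, 0.02], "angular": [0, 0, 0], "fingers": 1}, {"linear": [0, 0, 0.016], "angular": [0, 0, 0], "fingers": 1}, {"linear": [0, 0, 0.008], "angular": [0, 0, 0], "fingers": 1}, {"linear": [0, 0, 0.003], "angular": [0, 0, 0], "fingers": 1}, {"linear": [0, 0, 0], "angular": [0, 0, 0], "fingers": 1}, {"linear": [0, 0, 0], "angular": [0, 0, 0], "fingers": 1}]}}

```text
clock: 11.53
position: [0.4973, 0.1959, 0.0089]
orientation: [[-0.999, 0.04, 0.0], [0.04, 0.999, 0.0], [-0.0, 0.0, -1.0]]
force: [-0.4, -0.2, -1.9]
finger_gap: 0.0289
finger_force: 30.0
```

Call:
{"name": "move_arm", "arguments": {"motion": [{"linear": [0, 0, 0.002], "angular": [0, 0, 0], "fingers": 1}, {"linear": [0, 0, 0.002], "angular": [0, 0, 0], "fingers": 1}, {"linear": [0, 0, 0], "angular": [0, 0, 0], "fingers": 1}, {"linear": [0, 0, 0], "angular": [0, 0, 0], "fingers": 1}]}}

```text
clock: 11.87
position: [0.4975, 0.1959, 0.0075]
orientation: [[-0.999, 0.04, 0.001], [0.04, 0.999, 0.0], [-0.001, 0.0, -1.0]]
force: [-1.0, -0.5, 2.1]
finger_gap: 0.0289
finger_force: 30.0
```

Contact with the mat. Releasing, then rising over the wand.

Call:
{"name": "move_arm", "arguments": {"motion": [{"linear": [0, 0, 0], "angular": [0, 0, 0], "fingers": -0.3}, {"linear": [0, 0, 0], "angular": [0, 0, 0], "fingers": -0.3}, {"linear": [0, 0, 0], "angular": [0, 0, 0], "fingers": -0.3}, {"linear": [0, 0, 0], "angular": [0, 0, 0], "fingers": -0.3}, {"linear": [0, 0, -0.04], "angular": [0, 0, 0], "fingers": -0.3}, {"linear": [0, 0, -0.06], "angular": [0, 0, 0], "fingers": -0.3}, {"linear": [0, 0, -0.06], "angular": [0, 0, 0], "fingers": -0.3}, {"linear": [0, 0, -0.06], "angular": [0, 0, 0], "fingers": -0.3}, {"linear": [0, 0, -0.06], "angular": [0, 0, 0], "fingers": -0.3}, {"linear": [-0.04, 0, -0.06], "angular": [0, 0, 0], "fingers": -0.3}, {"linear": [-0.05, 0, -0.06], "angular": [0, 0, 0], "fingers": -0.3}, {"linear": [-0.0425, 0, 0], "angular": [0, 0, 0], "fingers": -0.3}, {"linear": [0, 0, 0], "angular": [0, 0, 0], "fingers": -0.3}, {"linear": [0, 0, 0], "angular": [0, 0, 0], "fingers": -0.3}]}}

```text
clock: 13.03
position: [0.5501, 0.1936, 0.1668]
orientation: [[-0.999, 0.04, -0.001], [0.04, 0.999, -0.0], [0.001, -0.0, -1.0]]
force: [-0.2, 1.1, 0.3]
finger_gap: 0.0569
finger_force: 0.0
```

```bash
python3 - <<'E'
from h import *
o=bot.get_obs();print(o["position"],o["clock"])
ex=np.array([np.cos(.658),np.sin(.658)]);ey=np.array([-ex[1],ex[0]]);c0=np.array([.6072,-.0165])
for n in ("top","wrist"):
    c=bot.camera(n);cv2.imwrite(f"pics/{n}2.png",c["frame"]);P=pts(c)
    m=(P[...,2]>.02)&(P[...,2]<.045)&(abs(P[...,1]-.195)<.03)&(P[...,0]>.4)&(P[...,0]<.62)
    p=P[m];print(n,m.sum())
    if m.sum()>50:
        print("x",np.percentile(p[:,0],[1,99]))
        for x in np.arange(.455,.595,.015):
            s=p[abs(p[:,0]-x)<.007]
            if len(s)>5:print(x.round(3),np.percentile(s[:,1],[2,98]).round(4),np.percentile(s[:,1],[2,98]).mean().round(4),np.percentile(s[:,2],98).round(4))
    d=P[...,:2]-c0;q=P[(P[...,2]>.094)&(P[...,2]<.104)&(np.hypot(d[...,0],d[...,1])<.11)]
    if len(q)>500:print("plate",cv2.minAreaRect((q[:,:2]*1000).astype(np.float32)))
E
```

```text
[0.55012028 0.1936005  0.16680346] 13.0333
top 879
x [0.45253325 0.55009748]
0.455 [0.1819 0.2118] 0.1968 0.0364
0.47 [0.1801 0.2118] 0.196 0.0374
0.485 [0.18  0.212] 0.196 0.037
0.5 [0.1798 0.2098] 0.1948 0.0363
0.515 [0.1799 0.208 ] 0.1939 0.0351
0.53 [0.1798 0.208 ] 0.1939 0.0351
0.545 [0.1795 0.2081] 0.1938 0.034
plate ((608.5724487304688, -15.913284301757812), (96.83242797851562, 145.92604064941406), 37.70695877075195)
wrist 7213
x [0.45465633 0.58620279]
0.455 [0.1805 0.2113] 0.1959 0.0358
0.47 [0.18  0.211] 0.1955 0.0357
0.485 [0.1795 0.2105] 0.195 0.0358
0.5 [0.1791 0.2096] 0.1944 0.0355
0.515 [0.1796 0.2078] 0.1937 0.0342
0.53 [0.1785 0.208 ] 0.1933 0.0341
0.545 [0.178 0.207] 0.1925 0.0339
0.56 [0.1774 0.2066] 0.192 0.0339
0.575 [0.1769 0.2062] 0.1915 0.034
0.59 [0.1772 0.2052] 0.1912 0.0341
plate ((568.7409057617188, 12.601558685302734), (70.54534912109375, 76.33486938476562), 17.151315689086914)
```

View pics/wrist2.png

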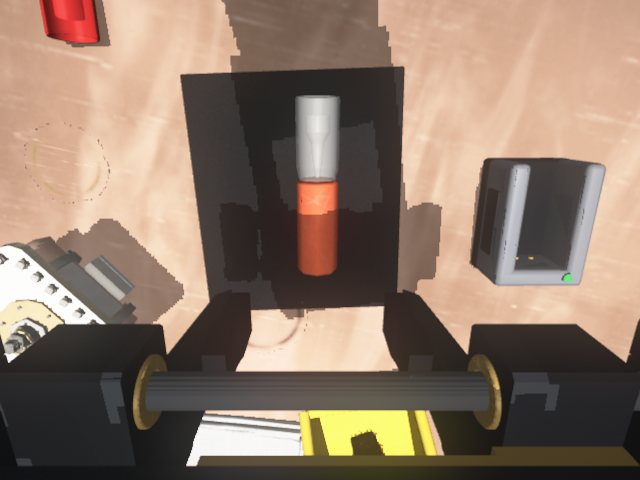

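The wrist view shows the tester lying on the mat, its orange handle at (318,225) between the fingers and its nose up-image at (318,140). The dock at (540,220) is empty.

Call:
{"name": "move_arm", "arguments": {"motion": [{"linear": [0, 0, 0.05], "angular": [0, 0, 0], "fingers": -0.3}, {"linear": [0, 0, 0.07], "angular": [0, 0, 0], "fingers": -0.3}, {"linear": [0, 0, 0.07], "angular": [0, 0, 0], "fingers": -0.3}, {"linear": [0, 0, 0.07], "angular": [0, 0, 0], "fingers": -0.3}, {"linear": [0, 0, 0.06], "angular": [0, 0, 0], "fingers": -0.3}, {"linear": [0, 0, 0.04], "angular": [0, 0, 0], "fingers": -0.3}, {"linear": [0, 0, 0.02], "angular": [0, 0, 0], "fingers": -0.3}, {"linear": [0, 0, 0.01], "angular": [0, 0, 0], "fingers": -0.3}, {"linear": [0, 0, 0], "angular": [0, 0, 0], "fingers": -0.3}, {"linear": [0, 0, 0], "angular": [0, 0, 0], "fingers": -0.3}]}}

```text
clock: 13.97
position: [0.5505, 0.194, 0.0119]
orientation: [[-0.999, 0.039, 0.001], [0.039, 0.999, 0.0], [-0.001, 0.0, -1.0]]
force: [0.6, 0.6, -0.5]
finger_gap: 0.0577
finger_force: 0.0
```

Call:
{"name": "move_arm", "arguments": {"motion": [{"linear": [0, 0, 0.01], "angular": [0, 0, 0], "fingers": -0.3}, {"linear": [0, 0, 0.006], "angular": [0, 0, 0], "fingers": -0.3}, {"linear": [0, 0, 0], "angular": [0, 0, 0], "fingers": -0.3}, {"linear": [0, 0, 0], "angular": [0, 0, 0], "fingers": 1}, {"linear": [0, 0, 0], "angular": [0, 0, 0], "fingers": 1}, {"linear": [0, 0, 0], "angular": [0, 0, 0], "fingers": 1}, {"linear": [0, 0, 0], "angular": [0, 0, 0], "fingers": 1}, {"linear": [0, 0, 0], "angular": [0, 0, 0], "fingers": 1}, {"linear": [0, 0, 0], "angular": [0, 0, 0], "fingers": 1}, {"linear": [0, 0, 0], "angular": [0, 0, 0], "fingers": 1}, {"linear": [0, 0, 0], "angular": [0, 0, 0], "fingers": 1}, {"linear": [0, 0, 0], "angular": [0, 0, 0], "fingers": 1}], "squeeze": 40}}

```text
clock: 14.97
position: [0.5503, 0.1938, 0.0049]
orientation: [[-0.999, 0.04, 0.0], [0.04, 0.999, 0.0], [-0.0, 0.0, -1.0]]
force: [-0.6, 0.0, 1.1]
finger_gap: 0.0283
finger_force: 40.0
```

Call:
{"name": "move_arm", "arguments": {"motion": [{"linear": [0, 0, -0.015], "angular": [0, 0, 0], "fingers": 1}, {"linear": [0, 0, -0.025], "angular": [0, 0, 0], "fingers": 1}, {"linear": [0, 0, -0.04], "angular": [0, 0, 0], "fingers": 1}, {"linear": [0, 0, -0.05], "angular": [0, 0, 0], "fingers": 1}, {"linear": [0, 0, -0.06], "angular": [0, 0, 0], "fingers": 1}, {"linear": [0, 0, -0.06], "angular": [0, 0, 0], "fingers": 1}, {"linear": [0, 0, -0.06], "angular": [0, 0, 0], "fingers": 1}, {"linear": [0, 0, -0.05], "angular": [0, 0, 0], "fingers": 1}, {"linear": [0, 0, -0.03], "angular": [0, 0, 0], "fingers": 1}, {"linear": [0, 0, -0.01], "angular": [0, 0, 0], "fingers": 1}, {"linear": [0, 0, 0], "angular": [0, 0, 0], "fingers": 1}, {"linear": [0, 0, 0], "angular": [0, 0, 0], "fingers": 1}]}}

```text
clock: 15.97
position: [0.5495, 0.1937, 0.1638]
orientation: [[-0.999, 0.04, -0.001], [0.04, 0.999, -0.0], [0.001, -0.0, -1.0]]
force: [0.1, -0.3, -1.5]
finger_gap: 0.0287
finger_force: 40.0
```

Call:
{"name": "move_arm", "arguments": {"motion": [{"linear": [0.015, -0.04, 0], "angular": [0, 0, 0], "fingers": 1}, {"linear": [0.0225, -0.06, 0], "angular": [0, 0, 0], "fingers": 1}, {"linear": [0.03, -0.08, 0], "angular": [0, 0, 0], "fingers": 1}, {"linear": [0.03, -0.08, 0], "angular": [0, 0, 0], "fingers": 1}, {"linear": [0.03, -0.08, 0], "angular": [0, 0, 0], "fingers": 1}, {"linear": [0.03, -0.08, 0], "angular": [0, 0, 0], "fingers": 1}, {"linear": [0.03, -0.08, 0], "angular": [0, 0, 0], "fingers": 1}, {"linear": [0.03, -0.08, 0], "angular": [0, 0, 0], "fingers": 1}, {"linear": [0.03, -0.08, 0], "angular": [0, 0, 0], "fingers": 1}, {"linear": [0.03, -0.08, 0], "angular": [0, 0, 0], "fingers": 1}, {"linear": [0.03, -0.08, 0], "angular": [0, 0, 0], "fingers": 1}, {"linear": [0.03, -0.08, 0], "angular": [0, 0, 0], "fingers": 1}, {"linear": [0.0165, -0.045, 0], "angular": [0, 0, 0], "fingers": 1}, {"linear": [0.006, -0.015, 0], "angular": [0, 0, 0], "fingers": 1}, {"linear": [0, 0, 0], "angular": [0, 0, 0], "fingers": 1}, {"linear": [0, 0, 0], "angular": [0, 0, 0], "fingers": 1}]}}

```text
clock: 17.3
position: [0.3906, -0.1834, 0.1637]
orientation: [[-0.999, 0.041, -0.001], [0.041, 0.999, 0.002], [0.001, 0.002, -1.0]]
force: [-0.6, 0.2, -2.3]
finger_gap: 0.0287
finger_force: 40.0
```

Call:
{"name": "move_arm", "arguments": {"motion": [{"linear": [0, 0, 0], "angular": [0, 0, 0.02], "fingers": 1}, {"linear": [0, 0, 0], "angular": [0, 0, 0.035], "fingers": 1}, {"linear": [0, 0, 0], "angular": [0, 0, 0.039], "fingers": 1}, {"linear": [0, 0, 0], "angular": [0, 0, 0.039], "fingers": 1}, {"linear": [0, 0, 0], "angular": [0, 0, 0.039], "fingers": 1}, {"linear": [0, 0, 0], "angular": [0, 0, 0.039], "fingers": 1}, {"linear": [0, 0, 0], "angular": [0, 0, 0.039], "fingers": 1}, {"linear": [0, 0, 0], "angular": [0, 0, 0.039], "fingers": 1}, {"linear": [0, 0, 0], "angular": [0, 0, 0.039], "fingers": 1}, {"linear": [0, 0, 0], "angular": [0, 0, 0.039], "fingers": 1}, {"linear": [0, 0, 0], "angular": [0, 0, 0.039], "fingers": 1}, {"linear": [0, 0, 0], "angular": [0, 0, 0.039], "fingers": 1}, {"linear": [0, 0, 0], "angular": [0, 0, 0.039], "fingers": 1}, {"linear": [0, 0, 0], "angular": [0, 0, 0.039], "fingers": 1}, {"linear": [0, 0, 0], "angular": [0, 0, 0.039], "fingers": 1}, {"linear": [0, 0, 0], "angular": [0, 0, 0.039], "fingers": 1}, {"linear": [0, 0, 0], "angular": [0, 0, 0.039], "fingers": 1}, {"linear": [0, 0, 0], "angular": [0, 0, 0.039], "fingers": 1}, {"linear": [0, 0, 0], "angular": [0, 0, 0.039], "fingers": 1}, {"linear": [0, 0, 0], "angular": [0, 0, 0.039], "fingers": 1}]}}

```text
clock: 18.97
position: [0.3914, -0.1823, 0.1642]
orientation: [[0.752, 0.659, -0.001], [0.659, -0.752, 0.001], [0.0, -0.001, -1.0]]
force: [0.0, 0.5, -0.7]
finger_gap: 0.0286
finger_force: 40.0
```

Call:
{"name": "move_arm", "arguments": {"motion": [{"linear": [0, 0, 0], "angular": [0, 0, 0.021], "fingers": 1}, {"linear": [0, 0, 0], "angular": [0, 0, 0], "fingers": 1}, {"linear": [0, 0, 0], "angular": [0, 0, 0], "fingers": 1}, {"linear": [0, 0, 0], "angular": [0, 0, 0], "fingers": 1}]}}

```text
clock: 19.3
position: [0.3912, -0.1833, 0.1645]
orientation: [[0.789, 0.614, -0.0], [0.614, -0.789, 0.001], [0.0, -0.001, -1.0]]
force: [0.5, -1.4, -1.1]
finger_gap: 0.0289
finger_force: 40.0
```

```bash
cat > v.py <<'E'
from h import *
import sys
k=sys.argv[1]
o=bot.get_obs();p0=o["position"];R=o["orientation"];print("clock",o["clock"],p0.round(4),"yaw y",np.degrees(np.arctan2(R[1,1],R[0,1])).round(2),R[2].round(4),o["finger_gap"])
n=R[:,0]; l=np.array([-n[1],n[0],0])   # nose direction = tool x
for name in ("top","side"):
    c=bot.camera(name);cv2.imwrite(f"pics/{name}{k}.png",c["frame"]);P=pts(c);d=P-p0
    a=d@n;b=d@l;z=d[...,2]
    m=(a>.02)&(a<.11)&(abs(b)<.022)&(z>-.005)&(z<.04)
    print(name,m.sum())
    if m.sum()<40: continue
    print(" tip a",np.percentile(a[m],[98,99.5]).round(4))
    for s in np.arange(.03,.105,.01):
        q=m&(abs(a-s)<.006)
        if q.sum()>5:print(" ",s.round(3),"b",np.percentile(b[q],[3,97]).round(4),np.percentile(b[q],[3,97]).mean().round(4),"z",np.percentile(z[q],[3,97]).round(4))
E
python3 v.py 3
```

```text
clock 19.3 [ 0.3912 -0.1833  0.1645] yaw y -52.11 [ 0.e+00 -7.e-04 -1.e+00] 0.02891332946065191
top 1119
 tip a [0.0949 0.0956]
  0.03 b [-0.0113  0.0166] 0.0026 z [0.0141 0.0295]
  0.04 b [-0.0103  0.0168] 0.0033 z [0.0148 0.0303]
  0.05 b [-0.0111  0.0175] 0.0032 z [0.0146 0.0312]
  0.06 b [-0.0112  0.0176] 0.0032 z [0.0148 0.031 ]
  0.07 b [-0.0119  0.0176] 0.0028 z [0.0146 0.0314]
  0.08 b [-0.0117  0.0173] 0.0028 z [0.0143 0.031 ]
  0.09 b [-0.0128  0.0172] 0.0022 z [-0.0019  0.0307]
  0.1 b [-0.0134  0.0172] 0.0019 z [-0.0019  0.0305]
side 575
 tip a [0.0952 0.0973]
  0.03 b [-0.0164 -0.0113] -0.0138 z [0.0016 0.0226]
  0.04 b [-0.016  -0.0041] -0.01 z [0.0024 0.0281]
  0.05 b [-0.0167  0.0021] -0.0073 z [0.0018 0.0296]
  0.06 b [-0.017   0.0132] -0.0019 z [0.0012 0.0211]
  0.07 b [-0.017  -0.0122] -0.0146 z [0.0022 0.0204]
  0.08 b [-0.017  -0.0114] -0.0142 z [0.0016 0.0204]
  0.09 b [-0.017  -0.0116] -0.0143 z [0.0014 0.0207]
  0.1 b [-0.0164 -0.0122] -0.0143 z [0.0029 0.0197]
```

Call:
{"name": "move_arm", "arguments": {"motion": [{"linear": [0, 0, 0.03], "angular": [0, 0, 0.001], "fingers": 1}, {"linear": [0, 0, 0.05], "angular": [0, 0, 0], "fingers": 1}, {"linear": [0, 0, 0.06], "angular": [0, 0, 0], "fingers": 1}, {"linear": [0, 0, 0.06], "angular": [0, 0, 0], "fingers": 1}, {"linear": [0, 0, 0.06], "angular": [0, 0, 0], "fingers": 1}, {"linear": [0, 0, 0.04], "angular": [0, 0, 0], "fingers": 1}, {"linear": [0, 0, 0.025], "angular": [0, 0, 0], "fingers": 1}, {"linear": [0, 0, 0.012], "angular": [0, 0, 0], "fingers": 1}, {"linear": [0, 0, 0], "angular": [0, 0, 0], "fingers": 1}, {"linear": [0, 0, 0], "angular": [0, 0, 0], "fingers": 1}]}}

```text
clock: 20.23
position: [0.3915, -0.1845, 0.0305]
orientation: [[0.793, 0.609, 0.001], [0.609, -0.793, -0.0], [0.0, 0.001, -1.0]]
force: [0.2, -0.6, -1.0]
finger_gap: 0.0289
finger_force: 40.0
```

Call:
{"name": "move_arm", "arguments": {"motion": [{"linear": [0.015, 0, 0], "angular": [0, 0, 0], "fingers": 1}, {"linear": [0.03, 0, 0], "angular": [0, 0, 0], "fingers": 1}, {"linear": [0.03, 0, 0], "angular": [0, 0, 0], "fingers": 1}, {"linear": [0.03, 0, 0], "angular": [0, 0, 0], "fingers": 1}, {"linear": [0.03, 0.002, 0], "angular": [0, 0, 0], "fingers": 1}, {"linear": [0.03, 0, 0], "angular": [0, 0, 0], "fingers": 1}, {"linear": [0.02, 0, 0], "angular": [0, 0, 0], "fingers": 1}, {"linear": [0.015, 0, 0], "angular": [0, 0, 0], "fingers": 1}, {"linear": [0, 0, 0], "angular": [0, 0, 0], "fingers": 1}, {"linear": [0, 0, 0], "angular": [0, 0, 0], "fingers": 1}, {"linear": [0, 0, 0], "angular": [0, 0, 0], "fingers": 1}]}}

```text
clock: 21.15
position: [0.4547, -0.1363, 0.03]
orientation: [[0.793, 0.609, -0.0], [0.609, -0.793, -0.0], [-0.0, -0.0, -1.0]]
force: [0.2, -0.6, -1.7]
finger_gap: 0.0285
finger_force: 40.0
```

```bash
python3 v.py 4; python3 - <<'E'
import cv2,numpy as np
s=cv2.imread("pics/side4.png")[180:330,300:480];t=cv2.imread("pics/top4.png")[110:260,330:510]
cv2.imwrite("pics/c4.png",cv2.resize(np.vstack([s,t]),None,fx=2,fy=2,interpolation=cv2.INTER_CUBIC))
E
```

```text
clock 21.15 [ 0.4547 -0.1363  0.03  ] yaw y -52.5 [-2.e-04 -1.e-04 -1.e+00] 0.028502012057385343
top 725
 tip a [0.0947 0.0952]
  0.03 b [-0.0113  0.0164] 0.0025 z [0.0132 0.0291]
  0.04 b [-0.0109  0.0166] 0.0028 z [0.0158 0.0315]
  0.05 b [-0.0121  0.0172] 0.0026 z [0.0154 0.0316]
  0.06 b [-0.0118  0.0173] 0.0027 z [0.0154 0.0315]
  0.07 b [-0.0123  0.0174] 0.0026 z [0.0164 0.0309]
  0.08 b [-0.0125  0.0172] 0.0023 z [0.016  0.0322]
  0.09 b [-0.0119  0.0169] 0.0025 z [0.     0.0311]
  0.1 b [-0.0125  0.0162] 0.0019 z [-0.0026  0.0305]
side 126
 tip a [0.0623 0.0638]
  0.03 b [-0.0167  0.0102] -0.0032 z [0.0037 0.0239]
  0.04 b [-0.0159 -0.0097] -0.0128 z [0.0037 0.0249]
  0.05 b [-0.0164 -0.0066] -0.0115 z [0.0033 0.023 ]
  0.06 b [-0.012   0.0073] -0.0024 z [-0.0018  0.0279]
```

View pics/c4.png

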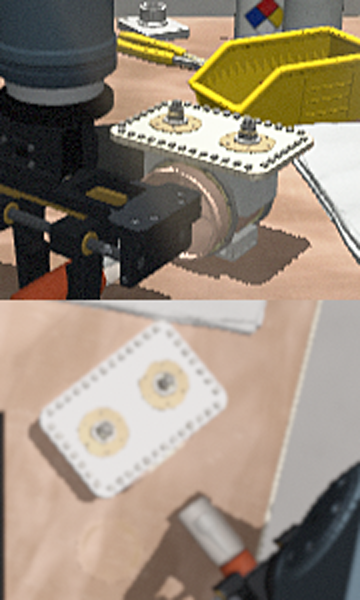

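In the top crop (lower half) the nose at (205,525) points squarely at the plate's near edge, in line with the assembly. The gripper covers the tip in the side view. Final approach next.

Call:
{"name": "move_arm", "arguments": {"motion": [{"linear": [0.01, -0.0028, 0.0015], "angular": [0, 0, -0.001], "fingers": 1}, {"linear": [0.015, 0, 0], "angular": [0, 0, 0], "fingers": 1}, {"linear": [0.015, 0, 0], "angular": [0, 0, 0], "fingers": 1}, {"linear": [0.01, 0, 0], "angular": [0, 0, 0], "fingers": 1}, {"linear": [0.007, 0, 0], "angular": [0, 0, 0], "fingers": 1}, {"linear": [0, 0, 0], "angular": [0, 0, 0], "fingers": 1}, {"linear": [0, 0, 0], "angular": [0, 0, 0], "fingers": 1}, {"linear": [0, 0, 0], "angular": [0, 0, 0], "fingers": 1}, {"linear": [0, 0, 0], "angular": [0, 0, 0], "fingers": 1}]}}

```text
clock: 22.0
position: [0.4722, -0.1213, 0.0292]
orientation: [[0.791, 0.611, -0.0], [0.611, -0.791, 0.0], [-0.0, -0.0, -1.0]]
force: [-0.7, 0.2, -1.6]
finger_gap: 0.0291
finger_force: 40.0
```

```bash
python3 - <<'E'
from h import *
o=bot.get_obs();p=o["position"];R=o["orientation"]
ex=np.array([np.cos(np.radians(37.7)),np.sin(np.radians(37.7))]);ey=np.array([-ex[1],ex[0]])
c=bot.camera("top");cv2.imwrite("pics/top5.png",c["frame"]);P=pts(c)
d0=P[...,:2]-[.6086,-.0159];q=P[(P[...,2]>.094)&(P[...,2]<.104)&(np.hypot(d0[...,0],d0[...,1])<.11)]
print("plate",cv2.minAreaRect((q[:,:2]*1000).astype(np.float32)))
M=np.array([.5683,-.0471]);d=p[:2]-M
tip=p+R[:,0]*.0965;dt=tip[:2]-M
print(p.round(4),"nose yaw",np.degrees(np.arctan2(R[1,0],R[0,0])).round(2),"tip a,b,z",(dt@ex).round(4),(dt@ey).round(4),tip[2]+.0146,"tilt",R[2,0])
D=P[...,:2]-M;a=D@ex;b=D@ey;z=P[...,2]
n=(a<-.0)&(a>-.1)&(abs(b)<.03)&(z>.04)&(z<.07)
print("top tip a",np.percentile(a[n],[98,99.5]).round(4),"b edges",[np.percentile(b[n&(abs(a-s)<.006)],[3,97]).round(4).tolist() for s in(-.035,-.045,-.055,-.065,-.075)])
E
```

```text
plate ((608.6532592773438, -15.822219848632812), (97.025390625, 145.44618225097656), 37.84043502807617)
[ 0.4722 -0.1213  0.0292] nose yaw 37.68 tip a,b,z -0.0249 0.0 0.043834320124182855 tilt -0.0001114866616246351
top tip a [-0.0274 -0.0263] b edges [[-0.0125, 0.017], [-0.0125, 0.0169], [-0.0123, 0.0173], [-0.0126, 0.0174], [-0.0114, 0.0169]]
```

The tip is about 25 mm from the mouth, on axis within a millimetre, and level. Now holding it there for about 3 s.

Call:
{"name": "move_arm", "arguments": {"motion": [{"linear": [0, 0, 0], "angular": [0, 0, 0], "fingers": 1}, {"linear": [0, 0, 0], "angular": [0, 0, 0], "fingers": 1}, {"linear": [0, 0, 0], "angular": [0, 0, 0], "fingers": 1}, {"linear": [0, 0, 0], "angular": [0, 0, 0], "fingers": 1}, {"linear": [0, 0, 0], "angular": [0, 0, 0], "fingers": 1}, {"linear": [0, 0, 0], "angular": [0, 0, 0], "fingers": 1}, {"linear": [0, 0, 0], "angular": [0, 0, 0], "fingers": 1}, {"linear": [0, 0, 0], "angular": [0, 0, 0], "fingers": 1}, {"linear": [0, 0, 0], "angular": [0, 0, 0], "fingers": 1}, {"linear": [0, 0, 0], "angular": [0, 0, 0], "fingers": 1}, {"linear": [0, 0, 0], "angular": [0, 0, 0], "fingers": 1}, {"linear": [0, 0, 0], "angular": [0, 0, 0], "fingers": 1}, {"linear": [0, 0, 0], "angular": [0, 0, 0], "fingers": 1}, {"linear": [0, 0, 0], "angular": [0, 0, 0], "fingers": 1}, {"linear": [0, 0, 0], "angular": [0, 0, 0], "fingers": 1}, {"linear": [0, 0, 0], "angular": [0, 0, 0], "fingers": 1}, {"linear": [0, 0, 0], "angular": [0, 0, 0], "fingers": 1}, {"linear": [0, 0, 0], "angular": [0, 0, 0], "fingers": 1}, {"linear": [0, 0, 0], "angular": [0, 0, 0], "fingers": 1}, {"linear": [0, 0, 0], "angular": [0, 0, 0], "fingers": 1}]}}

```text
clock: 23.72
position: [0.4724, -0.1213, 0.0293]
orientation: [[0.791, 0.611, 0.0], [0.611, -0.791, 0.0], [0.0, 0.0, -1.0]]
force: [-0.5, 0.6, -1.1]
finger_gap: 0.0288
finger_force: 40.0
```

Call:
{"name": "move_arm", "arguments": {"motion": [{"linear": [0, 0, 0], "angular": [0, 0, 0], "fingers": 1}, {"linear": [0, 0, 0], "angular": [0, 0, 0], "fingers": 1}, {"linear": [0, 0, 0], "angular": [0, 0, 0], "fingers": 1}, {"linear": [0, 0, 0], "angular": [0, 0, 0], "fingers": 1}, {"linear": [0, 0, 0], "angular": [0, 0, 0], "fingers": 1}, {"linear": [0, 0, 0], "angular": [0, 0, 0], "fingers": 1}, {"linear": [0, 0, 0], "angular": [0, 0, 0], "fingers": 1}, {"linear": [0, 0, 0], "angular": [0, 0, 0], "fingers": 1}, {"linear": [0, 0, 0], "angular": [0, 0, 0], "fingers": 1}, {"linear": [0, 0, 0], "angular": [0, 0, 0], "fingers": 1}, {"linear": [0, 0, 0], "angular": [0, 0, 0], "fingers": 1}, {"linear": [0, 0, 0], "angular": [0, 0, 0], "fingers": 1}, {"linear": [0, 0, 0], "angular": [0, 0, 0], "fingers": 1}, {"linear": [0, 0, 0], "angular": [0, 0, 0], "fingers": 1}, {"linear": [0, 0, 0], "angular": [0, 0, 0], "fingers": 1}, {"linear": [0, 0, 0], "angular": [0, 0, 0], "fingers": 1}]}}

```text
clock: 25.05
position: [0.4724, -0.1213, 0.0293]
orientation: [[0.791, 0.611, 0.0], [0.611, -0.791, -0.0], [-0.0, 0.0, -1.0]]
force: [-0.2, 0.2, -1.4]
finger_gap: 0.0289
finger_force: 40.0
```

Call:
{"name": "move_arm", "arguments": {"motion": [{"linear": [-0.015, 0, 0], "angular": [0, 0, 0], "fingers": 1}, {"linear": [-0.03, 0, 0], "angular": [0, 0, 0], "fingers": 1}, {"linear": [-0.05, 0, 0], "angular": [0, 0, 0], "fingers": 1}, {"linear": [-0.06, 0, 0], "angular": [0, 0, 0], "fingers": 1}, {"linear": [-0.05, 0, 0], "angular": [0, 0, 0], "fingers": 1}, {"linear": [-0.03, 0, 0], "angular": [0, 0, 0], "fingers": 1}, {"linear": [-0.015, 0, 0], "angular": [0, 0, 0], "fingers": 1}, {"linear": [0, 0, -0.02], "angular": [0, 0, 0], "fingers": 1}, {"linear": [0, 0, -0.04], "angular": [0, 0, 0], "fingers": 1}, {"linear": [0, 0, -0.06], "angular": [0, 0, 0], "fingers": 1}, {"linear": [0, 0, -0.06], "angular": [0, 0, 0], "fingers": 1}, {"linear": [0, 0, -0.06], "angular": [0, 0, 0], "fingers": 1}, {"linear": [0, 0, -0.05], "angular": [0, 0, 0], "fingers": 1}, {"linear": [0, 0, -0.035], "angular": [0, 0, 0], "fingers": 1}, {"linear": [0, 0, -0.015], "angular": [0, 0, 0], "fingers": 1}, {"linear": [0, 0, 0], "angular": [0, 0, 0], "fingers": 1}]}}

```text
clock: 26.38
position: [0.3943, -0.1829, 0.1672]
orientation: [[0.791, 0.612, 0.003], [0.612, -0.791, -0.002], [0.001, 0.004, -1.0]]
force: [1.0, 0.3, -0.8]
finger_gap: 0.0287
finger_force: 40.0
```

Call:
{"name": "move_arm", "arguments": {"motion": [{"linear": [0, 0, 0], "angular": [0, 0, -0.02], "fingers": 1}, {"linear": [0, 0, 0], "angular": [0, 0, -0.035], "fingers": 1}, {"linear": [0, 0, 0], "angular": [0, 0, -0.039], "fingers": 1}, {"linear": [0, 0, 0], "angular": [0, 0, -0.039], "fingers": 1}, {"linear": [0, 0, 0], "angular": [0, 0, -0.039], "fingers": 1}, {"linear": [0, 0, 0], "angular": [0, 0, -0.039], "fingers": 1}, {"linear": [0, 0, 0], "angular": [0, 0, -0.039], "fingers": 1}, {"linear": [0, 0, 0], "angular": [0, 0, -0.039], "fingers": 1}, {"linear": [0, 0, 0], "angular": [0, 0, -0.039], "fingers": 1}, {"linear": [0, 0, 0], "angular": [0, 0, -0.039], "fingers": 1}, {"linear": [0, 0, 0], "angular": [0, 0, -0.039], "fingers": 1}, {"linear": [0, 0, 0], "angular": [0, 0, -0.039], "fingers": 1}, {"linear": [0, 0, 0], "angular": [0, 0, -0.039], "fingers": 1}, {"linear": [0, 0, 0], "angular": [0, 0, -0.039], "fingers": 1}, {"linear": [0, 0, 0], "angular": [0, 0, -0.039], "fingers": 1}, {"linear": [0, 0, 0], "angular": [0, 0, -0.039], "fingers": 1}, {"linear": [0, 0, 0], "angular": [0, 0, -0.039], "fingers": 1}, {"linear": [0, 0, 0], "angular": [0, 0, -0.039], "fingers": 1}, {"linear": [0, 0, 0], "angular": [0, 0, -0.039], "fingers": 1}, {"linear": [0, 0, 0], "angular": [0, 0, -0.039], "fingers": 1}]}}

```text
clock: 28.05
position: [0.3926, -0.1817, 0.164]
orientation: [[-0.995, 0.099, -0.002], [0.099, 0.995, 0.002], [0.002, 0.002, -1.0]]
force: [-0.2, 0.0, -0.6]
finger_gap: 0.0285
finger_force: 40.0
```

Call:
{"name": "move_arm", "arguments": {"motion": [{"linear": [0, 0, 0], "angular": [0, 0, -0.021], "fingers": 1}, {"linear": [0, 0, 0], "angular": [0, 0, 0], "fingers": 1}, {"linear": [0, 0, 0], "angular": [0, 0, 0], "fingers": 1}]}}

```text
clock: 28.3
position: [0.3928, -0.1819, 0.1644]
orientation: [[-0.999, 0.042, -0.001], [0.042, 0.999, 0.001], [0.001, 0.001, -1.0]]
force: [-0.5, 0.6, -0.6]
finger_gap: 0.0286
finger_force: 40.0
```

Call:
{"name": "move_arm", "arguments": {"motion": [{"linear": [-0.015, 0.04, 0], "angular": [0, 0, 0], "fingers": 1}, {"linear": [-0.0225, 0.06, 0], "angular": [0, 0, 0], "fingers": 1}, {"linear": [-0.03, 0.08, 0], "angular": [0, 0, 0], "fingers": 1}, {"linear": [-0.03, 0.08, 0], "angular": [0, 0, 0], "fingers": 1}, {"linear": [-0.03, 0.08, 0], "angular": [0, 0, 0], "fingers": 1}, {"linear": [-0.03, 0.08, 0], "angular": [0, 0, 0], "fingers": 1}, {"linear": [-0.03, 0.08, 0], "angular": [0, 0, 0], "fingers": 1}, {"linear": [-0.03, 0.08, 0], "angular": [0, 0, 0], "fingers": 1}, {"linear": [-0.03, 0.08, 0], "angular": [0, 0, 0], "fingers": 1}, {"linear": [-0.03, 0.08, 0], "angular": [0, 0, 0], "fingers": 1}, {"linear": [-0.03, 0.08, 0], "angular": [0, 0, 0], "fingers": 1}, {"linear": [-0.03, 0.08, 0], "angular": [0, 0, 0], "fingers": 1}, {"linear": [-0.0105, 0.04, 0], "angular": [0, 0, 0], "fingers": 1}, {"linear": [-0.006, 0.015, 0], "angular": [0, 0, 0], "fingers": 1}, {"linear": [0, 0, 0], "angular": [0, 0, 0], "fingers": 1}, {"linear": [0, 0, 0], "angular": [0, 0, 0], "fingers": 1}]}}

```text
clock: 29.63
position: [0.5493, 0.1931, 0.1646]
orientation: [[-0.999, 0.04, -0.001], [0.04, 0.999, -0.001], [0.001, -0.001, -1.0]]
force: [-0.8, 0.2, -1.5]
finger_gap: 0.0287
finger_force: 40.0
```

Call:
{"name": "move_arm", "arguments": {"motion": [{"linear": [0, 0, 0.03], "angular": [0, 0, 0], "fingers": 1}, {"linear": [0, 0, 0.05], "angular": [0, 0, 0], "fingers": 1}, {"linear": [0, 0, 0.06], "angular": [0, 0, 0], "fingers": 1}, {"linear": [0, 0, 0.06], "angular": [0, 0, 0], "fingers": 1}, {"linear": [0, 0, 0.06], "angular": [0, 0, 0], "fingers": 1}, {"linear": [0, 0, 0.05], "angular": [0, 0, 0], "fingers": 1}, {"linear": [0, 0, 0.03], "angular": [0, 0, 0], "fingers": 1}, {"linear": [0, 0, 0.02], "angular": [0, 0, 0], "fingers": 1}, {"linear": [0, 0, 0], "angular": [0, 0, 0], "fingers": 1}, {"linear": [0, 0, 0], "angular": [0, 0, 0], "fingers": 1}, {"linear": [0, 0, 0], "angular": [0, 0, 0], "fingers": 1}]}}

```text
clock: 30.55
position: [0.551, 0.1936, 0.0226]
orientation: [[-0.999, 0.04, 0.002], [0.04, 0.999, 0.0], [-0.002, 0.0, -1.0]]
force: [-1.0, 0.3, -1.2]
finger_gap: 0.0287
finger_force: 40.0
```

Call:
{"name": "move_arm", "arguments": {"motion": [{"linear": [0, 0, 0.018], "angular": [0, 0, 0], "fingers": 1}, {"linear": [0, 0, 0.013], "angular": [0, 0, 0], "fingers": 1}, {"linear": [0, 0, 0.007], "angular": [0, 0, 0], "fingers": 1}, {"linear": [0, 0, 0.004], "angular": [0, 0, 0], "fingers": 1}, {"linear": [0, 0, 0], "angular": [0, 0, 0], "fingers": 1}, {"linear": [0, 0, 0], "angular": [0, 0, 0], "fingers": 1}, {"linear": [0, 0, 0], "angular": [0, 0, 0], "fingers": 1}]}}

```text
clock: 31.13
position: [0.5496, 0.1937, 0.0048]
orientation: [[-0.999, 0.039, -0.001], [0.039, 0.999, -0.0], [0.001, -0.0, -1.0]]
force: [-3.7, -0.9, 6.2]
finger_gap: 0.0286
finger_force: 40.0
```

In light contact with the mat (6 N), so I'm releasing and retreating upward.

Call:
{"name": "move_arm", "arguments": {"motion": [{"linear": [0, 0, 0], "angular": [0, 0, 0], "fingers": -0.3}, {"linear": [0, 0, 0], "angular": [0, 0, 0], "fingers": -0.3}, {"linear": [0, 0, 0], "angular": [0, 0, 0], "fingers": -0.3}, {"linear": [0, 0, 0], "angular": [0, 0, 0], "fingers": -0.3}, {"linear": [0, 0, 0], "angular": [0, 0, 0], "fingers": -0.3}, {"linear": [0, 0, -0.03], "angular": [0, 0, 0], "fingers": -0.3}, {"linear": [0, 0, -0.06], "angular": [0, 0, 0], "fingers": -0.3}, {"linear": [0, 0, -0.08], "angular": [0, 0, 0], "fingers": -0.3}, {"linear": [0, 0, -0.08], "angular": [0, 0, 0], "fingers": -0.3}, {"linear": [0, 0, -0.08], "angular": [0, 0, 0], "fingers": -0.3}, {"linear": [0, 0, -0.08], "angular": [0, 0, 0], "fingers": -0.3}, {"linear": [0, 0, -0.05], "angular": [0, 0, 0], "fingers": -0.3}, {"linear": [0, 0, 0], "angular": [0, 0, 0], "fingers": -0.3}, {"linear": [0, 0, 0], "angular": [0, 0, 0], "fingers": -0.3}, {"linear": [0, 0, 0], "angular": [0, 0, 0], "fingers": -0.3}]}}

```text
clock: 32.38
position: [0.5492, 0.1936, 0.188]
orientation: [[-0.999, 0.04, -0.001], [0.04, 0.999, -0.0], [0.001, -0.0, -1.0]]
force: [-0.4, -0.7, -0.2]
finger_gap: 0.0572
finger_force: 0.0
```

```bash
python3 - <<'E'
from h import *
o=bot.get_obs();print(o["position"],o["clock"],o["force"])
for n in ("top","wrist"):
    c=bot.camera(n);cv2.imwrite(f"pics/{n}6.png",c["frame"]);P=pts(c)
    p=P[(P[...,2]>.02)&(P[...,2]<.045)&(abs(P[...,1]-.195)<.03)&(P[...,0]>.4)&(P[...,0]<.62)]
    print(n,len(p),p.min(0),p.max(0))
    d0=P[...,:2]-[.6086,-.0159];q=P[(P[...,2]>.094)&(P[...,2]<.104)&(np.hypot(d0[...,0],d0[...,1])<.11)]
    if n=="top":print("plate",cv2.minAreaRect((q[:,:2]*1000).astype(np.float32)))
E
```

```text
[0.54919905 0.19357426 0.1879761 ] 32.3833 [-0.35303815 -0.68098071 -0.160984  ]
top 909 [0.45067189 0.17772139 0.02003803] [0.55555749 0.21217161 0.03944003]
plate ((608.5785522460938, -15.778373718261719), (96.92041015625, 145.8126983642578), 37.706321716308594)
wrist 6324 [0.45253791 0.17526902 0.02000124] [0.58814668 0.21158182 0.03654909]
```

View pics/wrist6.png

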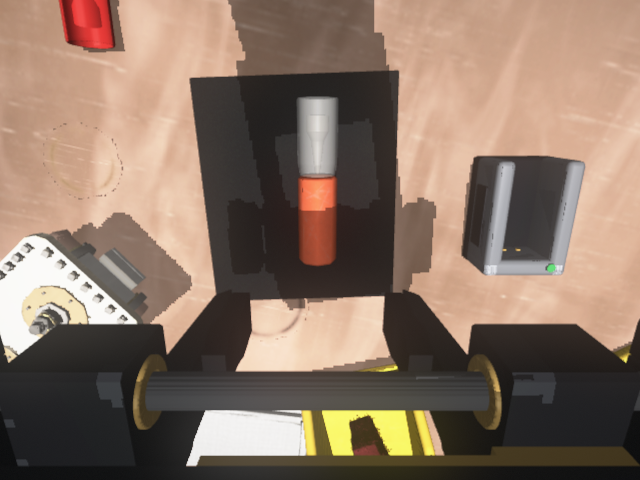

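The tester lies flat on the mat at (318,180), the gripper is clear of it, and the assembly has not moved. Handing in.

```bash
python3 -c "
from bench import bot
print(bot.close_job())"
```

```text
the job is handed in; nothing more can be done
None
```

The job is handed in at about 32 s: by my measurements the tester, held by its orange handle, pointed level down the tube's centre line about 25 mm from the mouth for 3 s, and it now lies released on the mat; the electrode assembly did not move.

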